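# Stack the keyed noodle-cutter spacers on their shaft

## Robot

A 6-joint arm with a two-finger parallel gripper is mounted at the origin on the work surface. World frame = base frame: x ahead of the robot, y to its left, z up, the work surface at z = 0. Lengths are in m, angles in degrees, forces in N, time in s.
With the tool pointing down it reaches from about 0.325 to 1 m from the base axis. Payload 5.1 kg.
Tool frame: the origin (TCP) lies at the very end of the fingers, on their centre line; the grasp point (between the pads) lies 19 mm behind it (r.grip_point_offset is the distance from the TCP to the grasp point, in m); z points along the fingers, y is the line along which they close (so a half turn about z gives the same grasp; the last joint's range is limited). The gripper opens to 85 mm and grips with 20 to 120 N. Pads are 22 mm wide; open, the fingers measure 114 mm over their backs; the gripper's body (76 mm by 85 mm) begins 54 mm behind the grasp point. The pads swing forward as they close: fully open they stand 13 mm farther back than shut.
Start: joints at [-69.076, 7.093, 94.555, -0, 78.352, -4.733], TCP at [0.281, -0.586, 0.231] pointing down, gripper open.
Joint ranges: [-149.61, 149.61], [-58.7, 133.49], [1.44, 155.28], [-77.14, 257.14], [18.33, 153.61], [-166.67, 166.67]. Speed limits (degrees/s): [147.25, 147.25, 180, 180, 180, 180].

## Interface

Orientations are given as [roll, pitch, yaw] about the fixed x, y, z axes, in that order (R = Rz(yaw) Ry(pitch) Rx(roll)).
In Python, from bench import r gives the robot as it stands.
- The arm moves only by the tool move_arm, never from a script. Its argument "targets" is a list of rows, each a list of 3 entries, a list of its own where there are three numbers: the closure in counts, from 0 (fully open) to 255 (shut), then the shift along the tool's x, y, z in mm, then the turn about the tool's z in degrees. In form: [[jaw, [dx, dy, dz], roll], ...]. A call has 1 to 5 rows; each row is the pose to reach, as a shift and turn from the pose commanded when the call began, along the tool's axes at that moment; what a row does not reach only later rows make up. A row lasts 1/12 s, in which the tool goes at most 41.7 mm and 7.16 degrees, less where a joint would pass 70% of its speed; a pose out of reach is approached as far as the arm can. A call with a gripper value outside its range is refused whole. The fingers move at their own pace and stop on an object; "squeeze" is the grip in N (left out, the last holds). Time passes only in rows, so rows that repeat a pose let the fingers close. It gives the time, the measured TCP pose, the force, the opening and the grip force at its end, in the units of the state.
- r.get_state(): the state, without advancing time (a new reading comes with each control period).
- r.capture(name): name is "scene" or "top" or "wrist"; returns the picture (480x640x3 uint8, blue, green, red); there is no depth.
- r.camera_info(name): a dict with "fx", "fy", "cx", "cy" (pixels), "view" (4x4, takes a point from world to camera coordinates); the wrist camera has in their place "mount" (4x4, takes a point from camera to tool coordinates, whose origin is the TCP and whose axes are the flange's). Camera axes: x right, y down, z forward; pixel columns grow to the right and rows downward; lengths in m; the calibration is good to about 2 mm. A picture is of the moment at which its call begins: read the wrist's pose just before it. camera_info takes no time and is no camera call.
- r.job_done(): hands the job in; it is judged then, once.
The state is a dict: "time_s": time; "joint_pos": joint angles; "qvel": joint speeds; "effort": joint torques, N m; "tcp_pos": TCP position; "tool_rot": TCP orientation; "wrist_force": force on the tool from outside, world axes, zero at the start; "ft_torque": the same for the moment, N m; "gripper_width": finger opening in m; "gripper_force": force on a finger pad.
Only numpy, scipy, OpenCV 4.12 (cv2) and the standard library are available. Lean on these libraries where they do the work, as an engineer would, in place of code of your own. Each camera call takes 0.05 s, during which the arm holds its last target. There are 200 camera calls.

## Task

The noodle cutter is being put back together after washing: put the blue D-bore spacer on the upright D-shaped shaft, turned so that its flat matches the shaft's flat, and let it drop fully home on the shoulder; then put the white D-bore spacer on top of it the same way. Let go of both, and leave the green round-bore spacer where it lies.

Things in the scene. Friction and masses are not known exactly. Their poses are not given: they have to be found in the camera images.
- blue_mid (a point): Blue plastic ring spacer, 56 mm outer diameter, 24 mm high, 55 g, flat on the table. Through-bore D-shaped: 44 mm round with a flat 6 mm from the axis. Point: on the axis, half-way up (12 mm). z up; x points from the axis at the flat, where the ring is thick and has a white dot on top. Grip across the outside, any direction.
- white_mid (a point): White plastic ring spacer, 56 mm outer diameter, 24 mm high, 55 g, flat on the table. Through-bore D-shaped: 44 mm round with a flat 6 mm from the axis. Point: on the axis, half-way up (12 mm). z up; x points from the axis at the flat, where the ring is thick and has a black dot on top. Grip across the outside, any direction.
- green_mid (a point): Green spacer of the same outside size, with a plain round bore and no flat; the wrong part, a bystander. The point is on its axis, half-way up.
- seat (a point): Fixed upright D-shaft. Point: on its axis, on the shoulder where spacers rest, 30 mm above the table. Shaft rises 58 mm above it: 35 mm diameter, flat 3 mm from axis, top 12 mm tapered. z up; x points out through the flat (yellow dot on the foot). Spacer fits with its x the same way, play 3 mm and 10 deg, slides down freely. Shoulder 52 mm wide, 18 mm high; round foot 120 mm wide, 12 mm thick.
There are look-alikes about, which are no part of the job. Of the things shaped like the part that bears white_mid, the white one is meant.

How it is judged (in metres and radians):
On the way:
1. the blue spacer is home on the shoulder, flat to flat (horizontal distance between blue_mid and seat below 0.01 m and z of blue_mid in the frame of seat between 0.009 and 0.016 m and angle between blue_mid's own z axis and vertical below 0.12 rad and angle between the x axis of blue_mid and the x axis of seat, either way round below 0.45 rad), for 0.2 s.
At the end, for the whole second after the job is handed in: Blue spacer over the shaft and down on the shoulder (its centre within 4 mm of 12 mm above it), white spacer down on the blue one (its centre 32 to 41 mm above the shoulder); both within 10 mm of the shaft axis, lying flat within 7 degrees, flats matched within 25 degrees, released and at rest (all of step 1 and horizontal distance between white_mid and seat below 0.01 m and z of white_mid in the frame of seat between 0.032 and 0.041 m and angle between white_mid's own z axis and vertical below 0.12 rad and angle between the x axis of white_mid and the x axis of seat, either way round below 0.45 rad); the robot touches nothing.
It fails at once if the green spacer is moved by more than 40 mm (distance of green_mid from where it was at the start of the episode above 0.04 m).
It also fails if it takes over 54 s, if anything falls off the work surface, if the arm or the gripper's body presses on something with over 40 N, if the wrist force passes 120 N, or if a joint passes its speed limit or range.

## Working session

There is one attempt and no reset: what is moved stays moved. The work goes in short steps, Python scripts to look and compute and a tool call to move; the robot and the scene stay as the last step left them, time stands still between calls to the robot, and variables do not carry over. Pictures are saved under pics/ and viewed, at most 10 in all, crops included, and the job is handed in when it is done.

Besides the shell and the picture viewer there is one more tool, called after "Request:" by a JSON object that holds its "api" and its "payload". move_arm: Moves the arm, as the interface text tells. Its arguments: {"type":"object","properties":{"targets":{"type":"array","items":{"type":"array"}},"squeeze":{"type":"number"}},"required":["targets"]}

```bash
mkdir -p pics; ls
python3 - <<'E'
from bench import r
import cv2,numpy as np
s=r.get_state();print(s['time_s'],s['tcp_pos'],s['tool_rot'],r.grip_point_offset)
for n in("top","scene"):
    im=r.capture(n);cv2.imwrite(f"pics/{n}0.png",im)
    c=r.camera_info(n);print(n,c['fx'],c['cx'],c['cy'],np.round(c['view'],3).tolist())
print(r.camera_info("wrist"))
E
```

```text
pics
0.0 [ 0.28120009 -0.58534854  0.23005528] [-1.79882392e+02 -1.31703298e-02  2.56552837e+01] 0.0187
top 506.01694395103357 317.7649358095449 239.19192276702458 [[0.013, -1.0, 0.01, -0.004], [-0.991, -0.015, -0.129, 0.589], [0.129, -0.008, -0.992, 0.814], [0.0, 0.0, 0.0, 1.0]]
scene 471.4636436847693 324.810885366551 237.03827644189158 [[0.544, 0.839, 0.02, -0.325], [0.491, -0.299, -0.818, -0.263], [-0.68, 0.455, -0.575, 1.252], [0.0, 0.0, 0.0, 1.0]]
{'fx': 424.82892718645525, 'fy': 424.82892718645525, 'cx': 324.9059408321591, 'cy': 242.3409289077099, 'mount': array([[-4.55652733e-04, -9.62003526e-01, -2.73036641e-01,
         7.00597678e-02],
       [ 9.99998810e-01, -8.40738561e-04,  1.29338417e-03,
         2.95105024e-05],
       [-1.47379256e-03, -2.73035727e-01,  9.62002765e-01,
        -1.42030687e-01],
       [ 0.00000000e+00,  0.00000000e+00,  0.00000000e+00,
         1.00000000e+00]])}
```

View pics/top0.png

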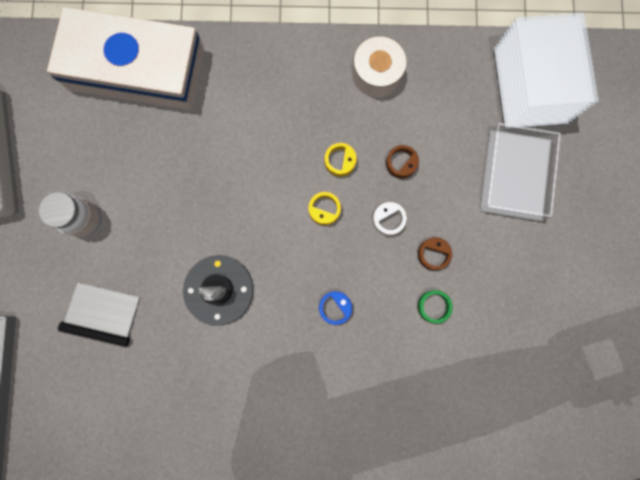

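View pics/scene0.png

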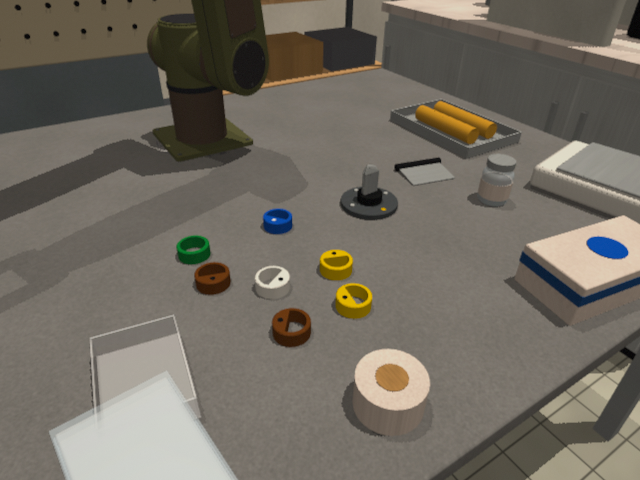

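```bash
cat > h.py <<'E'
from bench import r
import cv2,numpy as np
from scipy.spatial.transform import Rotation as R
def pose():
    s=r.get_state();return np.array(s['tcp_pos']),R.from_euler('xyz',s['tool_rot'],degrees=True).as_matrix(),s
def cam(n):
    c=r.camera_info(n)
    if n=="wrist":
        p,Q,_=pose();T=np.eye(4);T[:3,:3]=Q;T[:3,3]=p;M=T@c['mount']
    else: M=np.linalg.inv(c['view'])
    return c,M
def ray(c,M,uv,z):
    d=M[:3,:3]@np.array([(uv[0]-c['cx'])/c['fx'],(uv[1]-c['cy'])/c['fy'],1])
    return M[:3,3]+d*(z-M[2,3])/d[2]
def comps(mask,amin):
    n,l,st,ce=cv2.connectedComponentsWithStats(mask.astype(np.uint8))
    return [(int(st[i,4]),np.round(ce[i],1).tolist(),st[i,:4].tolist()) for i in range(1,n) if st[i,4]>=amin]
def go(x,y,z,yaw):
    p,Q,s=pose();d=Q.T@(np.array([x,y,z])-p)*1000
    y0=s['tool_rot'][2];t=-((yaw-y0+180)%360-180)   # tool z is down
    print("shift",np.round(d,1),"turn",round(t,1),"or",round((t+90)%180-90,1),"j",np.round(s['joint_pos'],0),"t",s['time_s'])
E
python3 - <<'E'
from h import *
im=cv2.imread("pics/top0.png");c,M=cam("top")
hsv=cv2.cvtColor(im,cv2.COLOR_BGR2HSV);H,S,V=cv2.split(hsv)
def ang(a,b): d=b-a; return np.round(np.degrees(np.arctan2(d[1],d[0])),1)
def roi(m,u,v,w):
    k=np.zeros_like(m);k[v-w:v+w,u-w:u+w]=1;return m&k
print('blue',comps(roi((H>100)&(H<130)&(S>120),336,308,25),50))
print('white',comps(roi((V>150)&(S<60),390,218,25),50))
print('bdot',comps(roi((V>170)&(S<110),343,302,8),3))
print('wdot',comps(roi((V<110),386,210,6),3))
print('yd',comps(roi((S>120)&(V>120),218,264,10),3))
print('wd',[comps(roi((V>150)&(S<60),*q,8),3) for q in((191,291),(244,290),(217,317))])
print('green',comps(roi((H>50)&(H<85)&(S>100),436,307,25),50))
for n,a,za,b,zb in(('blue',(336,308),.014,(343,302),.024),('white',(390,218.5),.014,(386,210),.024),('seat',(217.5,290.5),.012,(218,264),.012)):
    A=ray(c,M,a,za);B=ray(c,M,b,zb);print(n,A,B,ang(A,B))
E
```

```text
blue [(489, [336.7, 306.6], [319, 291, 33, 34])]
white [(87, [369.5, 204.4], [365, 198, 10, 14]), (697, [389.3, 216.1], [373, 200, 35, 35]), (121, [368.4, 228.3], [365, 212, 11, 28]), (81, [409.4, 234.8], [401, 226, 14, 17])]
bdot [(26, [342.8, 301.8], [340, 299, 6, 6])]
wdot []
yd [(32, [217.2, 263.4], [214, 261, 7, 6])]
wd [[(29, [190.4, 290.3], [188, 288, 6, 6])], [(31, [243.3, 288.9], [241, 286, 6, 7])], [(30, [216.6, 316.4], [214, 314, 6, 6])]]
green [(392, [435.2, 306.4], [418, 291, 34, 32])]
blue [ 0.47419392 -0.0285936   0.014     ] [ 0.4844219  -0.03985261  0.024     ] -47.7
white [ 0.63010218 -0.12144378  0.014     ] [ 0.6431426  -0.11307455  0.024     ] 32.7
seat [0.50113461 0.17428076 0.012     ] [0.54653647 0.17519067 0.012     ] 1.1
```

```bash
python3 -c "
from h import *
go(.474,-.029,.15,40)"
```

```text
shift [ 414.7 -417.9   81. ] turn -14.3 or -14.3 j [-69.   7.  95.   0.  78.  -5.] t 0.1
```

Request:
{"api": "move_arm", "payload": {"targets": [[0,[29,-29,6],0],[0,[58,-58,11],0],[0,[87,-87,17],0],[0,[116,-116,22],0],[0,[144,-144,28],0]]}}

```text
time_s: 0.52
tcp_pos: [0.3489, -0.3917, 0.2025]
tool_rot: [-180.0, -0.0, 25.6]
wrist_force: [0.3, -0.6, -0.5]
gripper_width: 0.0855
gripper_force: 0.0
```

Request:
{"api": "move_arm", "payload": {"targets": [[0,[29,-29,6],0],[0,[58,-58,11],0],[0,[87,-87,17],0],[0,[116,-116,22],0],[0,[144,-144,28],0]]}}

```text
time_s: 0.93
tcp_pos: [0.4163, -0.1995, 0.1749]
tool_rot: [180.0, -0.0, 25.6]
wrist_force: [0.4, 0.1, 0.3]
gripper_width: 0.0852
gripper_force: 0.0
```

Request:
{"api": "move_arm", "payload": {"targets": [[0,[29,-29,6],-5],[0,[58,-58,11],-10],[0,[87,-87,17],-14],[0,[116,-119,22],-14],[0,[127,-130,25],-14]]}}

```text
time_s: 1.35
tcp_pos: [0.4744, -0.0255, 0.1494]
tool_rot: [-179.9, -0.0, 39.9]
wrist_force: [0.4, -1.0, -1.1]
gripper_width: 0.0855
gripper_force: 0.0
```

Run:
```python
from h import *
go(.474,-.029,.15,40)
c,M=cam("wrist");im=r.capture("wrist");cv2.imwrite("pics/w1.png",im);np.savez("w1.npz",M=M)
H,S,V=cv2.split(cv2.cvtColor(im,cv2.COLOR_BGR2HSV))
m=(H>100)&(H<130)&(S>120);print(comps(m,300))
```

```text
shift [-2.6  2.4 -0.6] turn -0.1 or -0.1 j [-10. -12. 121.   0.  71.  41.] t 1.35
[(3708, [329.7, 233.1], [285, 189, 84, 86])]
```

View pics/w1.png

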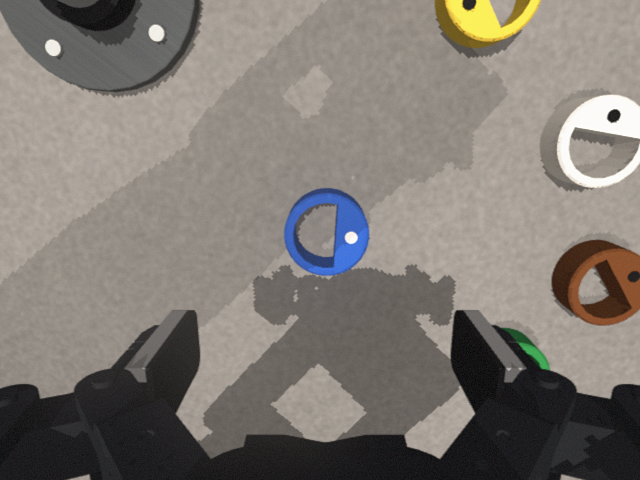

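Run:
```python
from h import *
c=r.camera_info("wrist");M=np.load("w1.npz")['M'];im=cv2.imread("pics/w1.png")
H,S,V=cv2.split(cv2.cvtColor(im,cv2.COLOR_BGR2HSV))
def a(d): return np.degrees(np.arctan2(d[1],d[0]))
m=((H>100)&(H<130)&(S>120)).astype(np.uint8);m[:,:280]=0;m[:,375:]=0
(cc,rad)=cv2.minEnclosingCircle(cv2.findNonZero(m));print(cc,rad)
C=ray(c,M,cc,.020)
# flat top edge: brightness step per row
for y in range(212,264,10): print(y,V[y,318:352:2])
d=comps((V[215:260,338:365]>200)&(S[215:260,338:365]<90),5);print(d)
D=ray(c,M,np.array(d[0][1])+[338,215],.024);print(C,D,a(D-C))
P,Q=[ray(c,M,q,.024) for q in((337,206),(334,267))];print("flat normal",a(Q-P)+90, a(Q-P)-90)
go(C[0],C[1],.002,40)
```

```text
(326.5391845703125, 231.59756469726562) 43.25969696044922
212 [142 139 142 141 141 137 142 143 148 110 186 193 190 192 192 191 191]
222 [143 144 149 150 148 147 146 147 141 130 192 193 191 193 189 195 193]
232 [139 141 143 141 145 147 146 145 123 167 192 190 190 190 191 209 249]
242 [141 142 139 152 144 157 167 169 123 190 190 193 192 192 199 241 253]
252 [143 145 150 146 145 144 146 149 138 223 222 223 222 223 223 220 221]
262 [112 110 108 112 113 113 110 112 192 222 221 221 223 222 220 221 219]
[(126, [12.8, 22.4], [7, 17, 13, 12])]
[ 0.47556748 -0.02638743  0.02      ] [ 0.4834905  -0.04037586  0.024     ] -60.47289892776862
flat normal -52.49301537738353 -232.49301537738353
shift [ -0.4   2.4 146.9] turn -0.1 or -0.1 j [-10. -12. 121.   0.  71.  41.] t 1.4
```

Request:
{"api": "move_arm", "payload": {"targets": [[0,[0,2,40],0],[0,[0,2,80],0],[0,[0,2,115],0],[0,[0,2,138],0],[0,[0,2,147],0]], "squeeze": 35}}

```text
time_s: 1.82
tcp_pos: [0.4719, -0.0306, -0.0012]
tool_rot: [-179.6, 0.3, 39.6]
wrist_force: [-0.6, 0.2, -0.2]
gripper_width: 0.0851
gripper_force: 0.0
```

Request:
{"api": "move_arm", "payload": {"targets": [[255,[0,0,0],0],[255,[0,0,0],0],[255,[0,0,0],0],[255,[0,0,0],0],[255,[0,0,0],0]]}}

```text
time_s: 2.23
tcp_pos: [0.4776, -0.0314, 0.0054]
tool_rot: [179.8, -0.2, 39.7]
wrist_force: [1.0, 0.3, 2.7]
gripper_width: 0.0545
gripper_force: 37.3
```

Request:
{"api": "move_arm", "payload": {"targets": [[255,[0,0,0],0],[255,[0,0,-10],0],[255,[0,0,-40],0],[255,[0,0,-80],0],[255,[0,0,-120],0]]}}

```text
time_s: 2.65
tcp_pos: [0.4741, -0.0306, 0.1239]
tool_rot: [-179.8, 0.1, 39.7]
wrist_force: [1.2, -0.0, -0.6]
gripper_width: 0.0546
gripper_force: 37.4
```

Run:
```python
from h import *
c,M=cam("wrist");im=r.capture("wrist");cv2.imwrite("pics/w2.png",im);np.savez("w2.npz",M=M)
print(pose()[2]['gripper_width'])
go(.502,.175,.122,93.5)
```

```text
0.05428642427961121
shift [ 148.5 -145.3   12. ] turn -53.8 or -53.8 j [-10. -11. 121.   0.  68.  40.] t 2.7
```

View pics/w2.png

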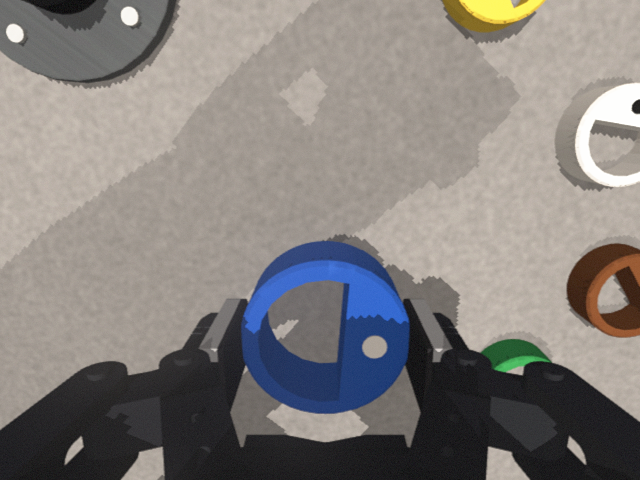

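```bash
cat >> h.py <<'E'
def avg(n=8):
    P=[];Y=[]
    for _ in range(n):
        p,_q,s=pose();P.append(p);Y.append(s['tool_rot'][2]);r.capture("wrist")
    print("avg",np.round(np.mean(P,0),4),np.round(np.std(P,0),4),"yaw",round(np.mean(Y),2))
    return np.mean(P,0),np.mean(Y)
def inhand(uvs,zt):
    c=r.camera_info("wrist");return [np.round(ray(c,c['mount'],q,zt)*1000,1) for q in uvs]
E
python3 - <<'E'
from h import *
avg()
L=inhand([(349,283),(341,362),(326,337),(374,347)],-.022);print(L)
E
```

```text
avg [ 0.4768 -0.0311  0.126 ] [0.0025 0.0004 0.0047] yaw 39.66
[array([ 23.1,   7.7, -22. ]), array([ -3.8,   5.6, -22. ]), array([  5.1,   0.8, -22. ]), array([  1.5,  15.9, -22. ])]
```

Request:
{"api": "move_arm", "payload": {"targets": [[255,[20,-19,0],-7],[255,[40,-37,0],-14],[255,[60,-56,0],-21],[255,[80,-75,0],-28],[255,[100,-93,0],-35]]}}

```text
time_s: 3.52
tcp_pos: [0.4925, 0.1056, 0.1218]
tool_rot: [-179.9, 0.1, 75.0]
wrist_force: [1.3, -0.0, -0.2]
gripper_width: 0.0546
gripper_force: 37.4
```

Request:
{"api": "move_arm", "payload": {"targets": [[255,[22,-3,0],-7],[255,[44,-6,0],-14],[255,[60,-9,0],-20],[255,[66,-10,0],-20],[255,[66,-10,0],-20]]}}

```text
time_s: 3.93
tcp_pos: [0.5006, 0.1715, 0.1221]
tool_rot: [-179.9, 0.0, 94.6]
wrist_force: [-0.0, 0.8, -2.2]
gripper_width: 0.0544
gripper_force: 37.4
```

Run:
```python
from h import *
for i in range(10):
    s=r.get_state();print(s['time_s'],np.round(s['tcp_pos'],4),np.round(s['joint_pos'],2),np.abs(s['qvel']).max());r.capture("wrist")
im=r.capture("wrist");cv2.imwrite("pics/w3.png",im);go(.502,.175,.122,95)
```

```text
3.9333 [0.5006 0.1715 0.1221] [ 13.1   -2.69 115.58  -0.    67.24   8.49] 1.8960509705143498
3.9833 [0.5006 0.1707 0.1222] [ 1.3020e+01 -2.7400e+00  1.1561e+02 -3.0000e-02  6.7260e+01  8.4600e+00] 1.150663717539839
4.0333 [0.5007 0.1702 0.1224] [ 1.2970e+01 -2.7700e+00  1.1562e+02 -3.0000e-02  6.7260e+01  8.4300e+00] 0.9155812903254156
4.0833 [0.5008 0.1699 0.1227] [ 1.2930e+01 -2.8000e+00  1.1562e+02 -2.0000e-02  6.7260e+01  8.4100e+00] 0.4986335687508197
4.1333 [0.501  0.1698 0.1229] [ 1.2910e+01 -2.8200e+00  1.1562e+02 -2.0000e-02  6.7250e+01  8.3900e+00] 0.279383470330731
4.1833 [0.5011 0.1698 0.1231] [ 1.2910e+01 -2.8300e+00  1.1561e+02 -1.0000e-02  6.7250e+01  8.3800e+00] 0.21715145356954493
4.2333 [0.5012 0.1698 0.1232] [ 1.2910e+01 -2.8400e+00  1.1561e+02 -1.0000e-02  6.7250e+01  8.3700e+00] 0.20595603069677557
4.2833 [0.5012 0.17   0.1233] [ 12.92  -2.84 115.59  -0.    67.25   8.37] 0.2028539117864733
4.3333 [0.5013 0.17   0.1234] [ 1.2930e+01 -2.8400e+00  1.1559e+02 -1.0000e-02  6.7250e+01  8.3600e+00] 0.18685948379353756
4.3833 [0.5013 0.1702 0.1234] [ 12.94  -2.84 115.58  -0.    67.25   8.36] 0.20166090305211518
shift [4.5 1.1 1.4] turn -0.4 or -0.4 j [ 13.  -3. 116.  -0.  67.   8.] t 4.4833
```

View pics/w3.png

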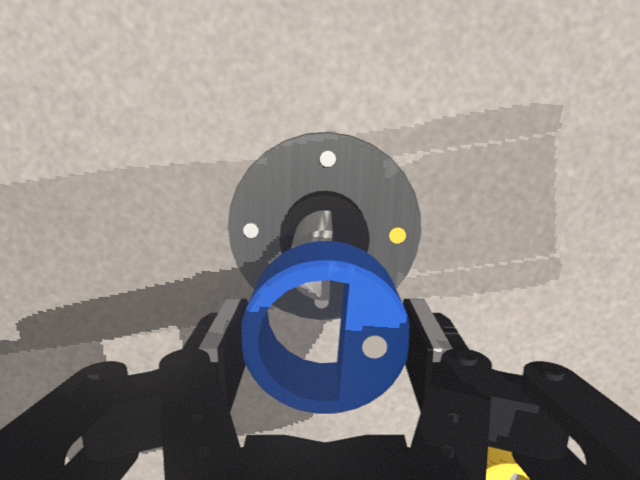

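Run:
```python
from h import *
c,M=cam("wrist")
W,Y,T=[ray(c,M,q,.012) for q in((250.8,231),(397.8,235.8),(327.8,159))]
C=(W+Y)/2;d=Y-W;print(W,Y,T,"ctr",C,"ang",np.degrees(np.arctan2(d[1],d[0])),np.linalg.norm(d), (T-C))
p,Q,s=pose();print(p,s['tool_rot'],"seat in tool",Q.T@(C-p)*1000)
for zt in(-.018,-.021,-.024):print(inhand([(349,283),(341,362),(326,337),(326,260),(326,413),(243,330),(409,330)],zt))
```

```text
[0.45638709 0.17124787 0.012     ] [0.5469801  0.17545973 0.012     ] [0.50007048 0.21854597 0.012     ] ctr [0.50168359 0.1733538  0.012     ] ang 2.661882476744376 0.09069087154899365 [-0.00161312  0.04519217  0.        ]
[0.50130147 0.17039337 0.12343649] [ 1.79990704e+02 -1.85364504e-04  9.46126719e+01] seat in tool [  2.91975203   0.60088116 111.43659459]
[array([ 20.8,   8.5, -18. ]), array([ -7. ,   6.3, -18. ]), array([  2.1,   1.4, -18. ]), array([ 28.4,   1.3, -18. ]), array([-26.8,   1.4, -18. ]), array([  4.6, -25.4, -18. ]), array([  4.6,  28.1, -18. ])]
[array([ 22. ,   8.3, -21. ]), array([ -5.2,   6.2, -21. ]), array([  3.7,   1.3, -21. ]), array([ 29.4,   1.3, -21. ]), array([-24.5,   1.4, -21. ]), array([  6.2, -24.8, -21. ]), array([  6.2,  27.5, -21. ])]
[array([ 23.2,   8.2, -24. ]), array([ -3.4,   6.1, -24. ]), array([  5.4,   1.3, -24. ]), array([ 30.3,   1.3, -24. ]), array([-22.2,   1.3, -24. ]), array([  7.7, -24.1, -24. ]), array([  7.7,  26.8, -24. ])]
```

Request:
{"api": "move_arm", "payload": {"targets": [[255,[2,-0.5,0],-1.5],[255,[2,-0.5,8],-1.5],[255,[2,-0.5,18],-1.5],[255,[2,-0.5,28],-1.5],[255,[2,-0.5,36],-1.5]]}}

```text
time_s: 4.9
tcp_pos: [0.4996, 0.1725, 0.0852]
tool_rot: [-179.9, 0.0, 96.2]
wrist_force: [-0.7, 0.7, -0.6]
gripper_width: 0.0543
gripper_force: 37.4
```

Request:
{"api": "move_arm", "payload": {"targets": [[255,[0,0,4],0],[255,[0,0,8],0],[255,[0,0,12],0],[255,[0,0,14],0],[255,[0,0,14],0]]}}

```text
time_s: 5.32
tcp_pos: [0.5004, 0.1726, 0.0729]
tool_rot: [-180.0, 0.0, 96.2]
wrist_force: [0.0, -0.1, -0.3]
gripper_width: 0.0547
gripper_force: 37.4
```

Request:
{"api": "move_arm", "payload": {"targets": [[255,[0,0,8],0],[255,[0,0,16],0],[255,[0,0,24],0],[255,[0,0,30],0],[255,[0,0,33],0]]}}

```text
time_s: 5.73
tcp_pos: [0.4996, 0.1724, 0.0386]
tool_rot: [-179.9, 0.0, 96.2]
wrist_force: [0.3, -1.0, -0.4]
gripper_width: 0.0545
gripper_force: 37.4
```

Request:
{"api": "move_arm", "payload": {"targets": [[255,[0,0,0],0],[255,[0,0,0],0],[255,[0,0,0],0]]}}

```text
time_s: 5.98
tcp_pos: [0.5009, 0.1728, 0.0406]
tool_rot: [180.0, -0.0, 96.2]
wrist_force: [-0.1, -0.3, -1.6]
gripper_width: 0.0541
gripper_force: 37.4
```

Request:
{"api": "move_arm", "payload": {"targets": [[255,[0,0,3],0],[255,[0,0,3],0],[0,[0,0,3],0],[0,[0,0,3],0],[0,[0,0,3],0]]}}

```text
time_s: 6.4
tcp_pos: [0.5008, 0.1727, 0.0376]
tool_rot: [180.0, -0.0, 96.2]
wrist_force: [0.3, -0.1, 0.1]
gripper_width: 0.0851
gripper_force: 0.0
```

Request:
{"api": "move_arm", "payload": {"targets": [[0,[0,0,0],0],[0,[0,0,0],0],[0,[0,0,-30],0],[0,[0,0,-70],0],[0,[0,0,-110],0]]}}

```text
time_s: 6.82
tcp_pos: [0.4993, 0.1724, 0.1472]
tool_rot: [-179.8, 0.0, 96.2]
wrist_force: [0.0, -0.1, 0.8]
gripper_width: 0.0856
gripper_force: 0.0
```

Run:
```python
from h import *
avg(3)
im=r.capture("wrist");t=r.capture("top");cv2.imwrite("pics/w4.png",np.hstack([cv2.resize(im,(480,360)),cv2.resize(t[220:360,140:280],(320,360))]))
go(.630,-.121,.15,35)
```

```text
avg [0.5033 0.1734 0.1537] [0.0028 0.0007 0.0047] yaw 96.16
shift [-305.9   97.3   -2.7] turn 61.2 or 61.2 j [ 13.  -4. 115.   0.  70.   7.] t 7.0667
```

View pics/w4.png

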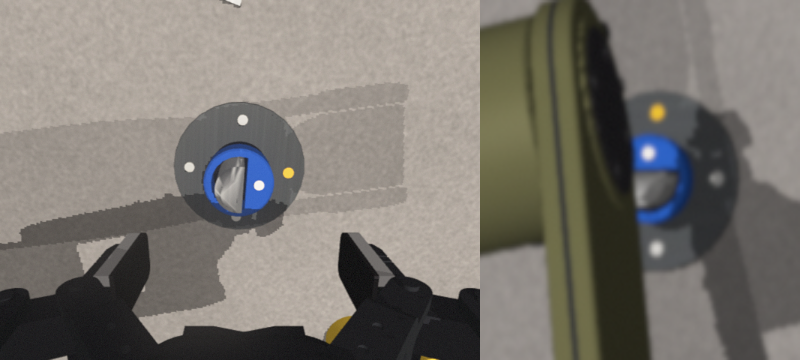

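Request:
{"api": "move_arm", "payload": {"targets": [[0,[-31,10,0],6],[0,[-62,20,0],12],[0,[-92,29,0],18],[0,[-122,39,0],24],[0,[-153,49,0],30]]}}

```text
time_s: 7.48
tcp_pos: [0.5645, 0.0247, 0.1446]
tool_rot: [-179.8, 0.1, 65.9]
wrist_force: [0.1, 0.6, 0.5]
gripper_width: 0.0854
gripper_force: 0.0
```

Request:
{"api": "move_arm", "payload": {"targets": [[0,[-22,24,0],6],[0,[-44,48,0],12],[0,[-66,72,0],18],[0,[-88,95,0],24],[0,[-109,118,0],31]]}}

```text
time_s: 7.9
tcp_pos: [0.6285, -0.1229, 0.1442]
tool_rot: [-179.8, 0.2, 34.8]
wrist_force: [0.2, 0.4, 0.3]
gripper_width: 0.0852
gripper_force: 0.0
```

Request:
{"api": "move_arm", "payload": {"targets": [[0,[0,0,0],0],[0,[0,0,0],0],[0,[0,0,0],0],[0,[0,0,0],0],[0,[0,0,0],0]]}}

```text
time_s: 8.32
tcp_pos: [0.6289, -0.1203, 0.1466]
tool_rot: [-179.9, 0.0, 35.3]
wrist_force: [-0.2, -0.6, -0.2]
gripper_width: 0.0852
gripper_force: 0.0
```

Run:
```python
from h import *
c,M=cam("wrist");im=r.capture("wrist");cv2.imwrite("pics/w5.png",im);np.savez("w5.npz",M=M)
go(.630,-.121,.15,35)
```

```text
shift [ 0.4  1.  -3. ] turn 0.3 or 0.3 j [-16.  10. 100.   0.  70.  39.] t 8.3667
```

View pics/w5.png

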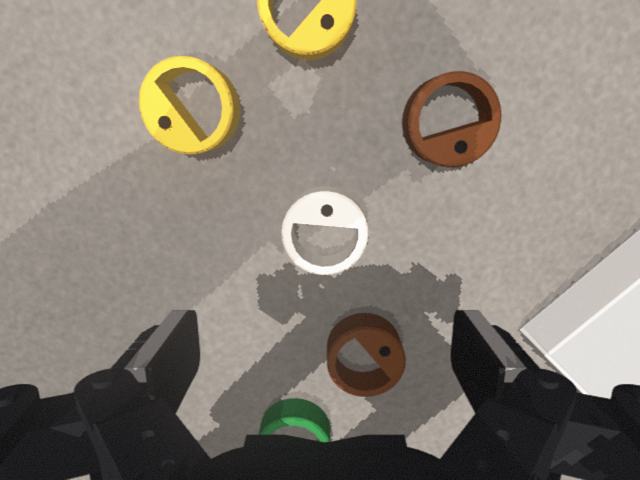

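Request:
{"api": "move_arm", "payload": {"targets": [[0,[1,0,40],0],[0,[1,0,80],0],[0,[1,0,115],0],[0,[1,0,136],0],[0,[1,0,144],0]]}}

```text
time_s: 8.78
tcp_pos: [0.6268, -0.1192, -0.0015]
tool_rot: [-179.6, 0.3, 35.2]
wrist_force: [-0.9, -0.6, 0.2]
gripper_width: 0.0858
gripper_force: 0.0
```

Request:
{"api": "move_arm", "payload": {"targets": [[0,[0,0,0],0],[0,[0,0,0],0],[255,[0,0,0],0],[255,[0,0,0],0],[255,[0,0,0],0]]}}

```text
time_s: 9.2
tcp_pos: [0.6323, -0.1215, 0.0062]
tool_rot: [179.8, -0.2, 35.2]
wrist_force: [0.1, -0.2, 1.3]
gripper_width: 0.0546
gripper_force: 36.9
```

Request:
{"api": "move_arm", "payload": {"targets": [[255,[0,0,0],0],[255,[0,0,0],0],[255,[0,0,-40],0],[255,[0,0,-80],0],[255,[0,0,-120],0]]}}

```text
time_s: 9.62
tcp_pos: [0.6296, -0.1208, 0.1242]
tool_rot: [-179.9, 0.1, 35.2]
wrist_force: [1.3, -0.0, -0.4]
gripper_width: 0.0544
gripper_force: 37.6
```

Request:
{"api": "move_arm", "payload": {"targets": [[255,[0,0,0],0],[255,[0,0,0],0],[255,[0,0,0],0],[255,[0,0,0],0]]}}

```text
time_s: 9.95
tcp_pos: [0.6291, -0.1207, 0.1214]
tool_rot: [-179.9, 0.1, 35.2]
wrist_force: [-0.9, 0.1, -0.9]
gripper_width: 0.0544
gripper_force: 37.6
```

Run:
```python
from h import *
c,M=cam("wrist");im=r.capture("wrist");cv2.imwrite("pics/w6.png",im);np.savez("w6.npz",M=M)
go(.501,.1725,.123,7)
```

```text
shift [  64.2 -313.3   -1.2] turn 28.2 or 28.2 j [-16.  11. 101.   0.  68.  39.] t 10.0
```

View pics/w6.png

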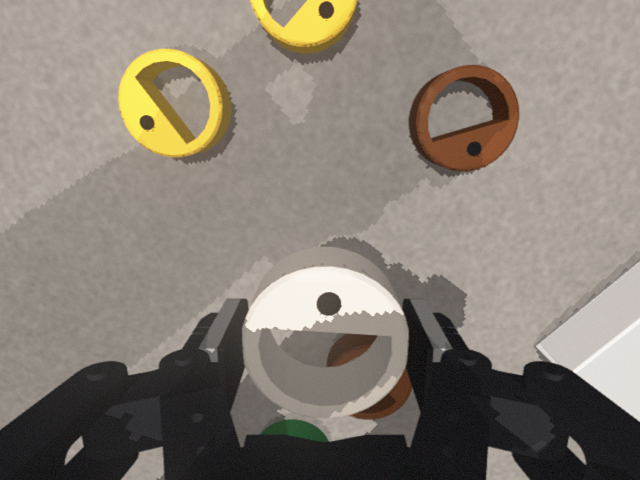

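Run:
```python
from h import *
a,b,t,u,l,q=inhand([(265,329),(378,335),(326,266),(326,418),(243,335),(409,335)],-.017);print(a,b,t,u,l,q)
d=b-a;n=np.degrees(np.arctan2(-d[0],d[1]));print("normal angle in tool",n)  # n=(d_y,-d_x)
print(np.degrees(np.arctan2(-d[0],d[1])))
for _ in range(4): r.capture("wrist")
p,Q,s=pose();print(p)
go(.5023,.1753,.123,7)
```

```text
[  5.3 -19.1 -17. ] [  3.1  17.7 -17. ] [ 26.9   0.7 -17. ] [-28.8   0.7 -17. ] [  3.1 -26.4 -17. ] [  3.1  27.8 -17. ]
normal angle in tool 3.421219276429306
3.421219276429306
[ 0.6296711  -0.12080702  0.12181187]
shift [  66.4 -315.4   -0.7] turn 28.2 or 28.2 j [-16.  11. 101.  -0.  68.  39.] t 10.2
```

Request:
{"api": "move_arm", "payload": {"targets": [[255,[7,-31,0],3],[255,[14,-63,0],6],[255,[20,-95,0],9],[255,[27,-126,0],12],[255,[33.5,-157.5,0],14.5]]}}

```text
time_s: 10.62
tcp_pos: [0.5662, 0.0282, 0.1228]
tool_rot: [-180.0, 0.0, 20.5]
wrist_force: [0.5, -0.1, -1.0]
gripper_width: 0.0544
gripper_force: 37.6
```

Request:
{"api": "move_arm", "payload": {"targets": [[255,[-2,-36,0],4],[255,[-4,-72,0],8],[255,[-5,-108,0],12],[255,[-6,-140,0],14.5],[255,[-7,-161,0],14.5]]}}

```text
time_s: 11.03
tcp_pos: [0.5022, 0.1775, 0.1229]
tool_rot: [-180.0, 0.1, 6.2]
wrist_force: [-0.3, 0.2, 0.0]
gripper_width: 0.0548
gripper_force: 37.6
```

Request:
{"api": "move_arm", "payload": {"targets": [[255,[0,0,0],0],[255,[0,0,0],0],[255,[0,0,0],0],[255,[0,0,0],0],[255,[0,0,0],0]]}}

```text
time_s: 11.45
tcp_pos: [0.5042, 0.1743, 0.1232]
tool_rot: [180.0, 0.0, 6.1]
wrist_force: [-0.3, -0.6, 0.0]
gripper_width: 0.0547
gripper_force: 37.6
```

Run:
```python
from h import *
c,M=cam("wrist");im=r.capture("wrist");cv2.imwrite("pics/w7.png",im);print(pose()[2]['tool_rot'])
go(.5031,.1749,.123,6)
for _ in range(4): r.capture("wrist")
go(.5031,.1749,.123,6)
```

```text
[1.79993683e+02 5.27336425e-03 6.06381561e+00]
shift [-1.  -0.7  0.3] turn 0.1 or 0.1 j [ 13.  -2. 115.  -0.  67.  97.] t 11.5
shift [-0.8 -0.2  0.3] turn 0.1 or 0.1 j [ 13.  -2. 115.  -0.  67.  97.] t 11.7
```

View pics/w7.png

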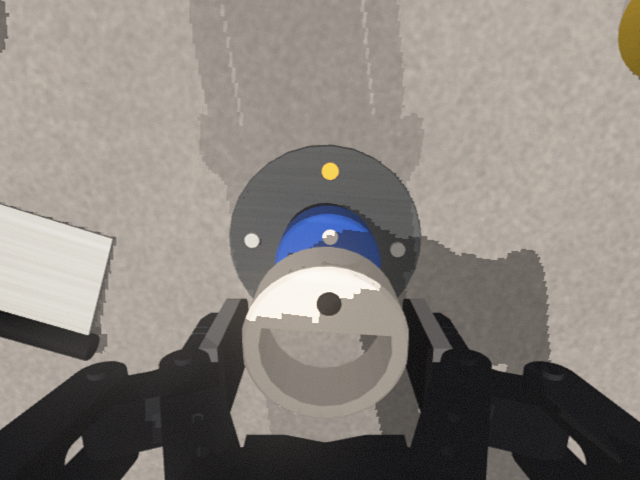

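Request:
{"api": "move_arm", "payload": {"targets": [[255,[0,0,8],0],[255,[0,0,16],0],[255,[0,0,24],0],[255,[0,0,31],0],[255,[0,0,36],0]]}}

```text
time_s: 12.12
tcp_pos: [0.5028, 0.1751, 0.0855]
tool_rot: [180.0, 0.1, 6.2]
wrist_force: [-0.3, 0.6, -0.5]
gripper_width: 0.0546
gripper_force: 37.6
```

Request:
{"api": "move_arm", "payload": {"targets": [[255,[0,0,4],0],[255,[0,0,8],0],[255,[0,0,12],0],[255,[0,0,14],0],[255,[0,0,14],0]]}}

```text
time_s: 12.53
tcp_pos: [0.5035, 0.1752, 0.0728]
tool_rot: [180.0, 0.0, 6.2]
wrist_force: [0.0, 0.4, -0.6]
gripper_width: 0.0544
gripper_force: 37.6
```

No contact force; going on down and releasing.

Request:
{"api": "move_arm", "payload": {"targets": [[255,[0,0,4],0],[255,[0,0,8],0],[255,[0,0,10],0],[255,[0,0,10],0],[255,[0,0,10],0]]}}

```text
time_s: 12.95
tcp_pos: [0.5036, 0.1752, 0.0631]
tool_rot: [180.0, 0.0, 6.2]
wrist_force: [-0.7, 0.1, -0.8]
gripper_width: 0.0547
gripper_force: 37.6
```

Request:
{"api": "move_arm", "payload": {"targets": [[0,[0,0,0],0],[0,[0,0,0],0],[0,[0,0,0],0],[0,[0,0,0],0],[0,[0,0,0],0]]}}

```text
time_s: 13.37
tcp_pos: [0.5039, 0.1753, 0.0635]
tool_rot: [-180.0, -0.0, 6.2]
wrist_force: [-0.4, -0.1, -0.2]
gripper_width: 0.0853
gripper_force: 0.0
```

Request:
{"api": "move_arm", "payload": {"targets": [[0,[0,0,-20],0],[0,[0,0,-50],0],[0,[0,0,-90],0],[0,[0,0,-110],0],[0,[0,0,-110],0]]}}

```text
time_s: 13.78
tcp_pos: [0.5073, 0.1761, 0.1803]
tool_rot: [-179.9, -0.7, 6.2]
wrist_force: [1.2, 0.3, 0.5]
gripper_width: 0.0853
gripper_force: 0.0
```

Run:
```python
from h import *
im=r.capture("wrist");t=r.capture("scene");cv2.imwrite("pics/w8.png",np.hstack([cv2.resize(im,(440,330)),cv2.resize(t[140:230,320:418],(360,330))]))
print(pose()[2]['time_s'])
```

```text
13.8833
```

View pics/w8.png

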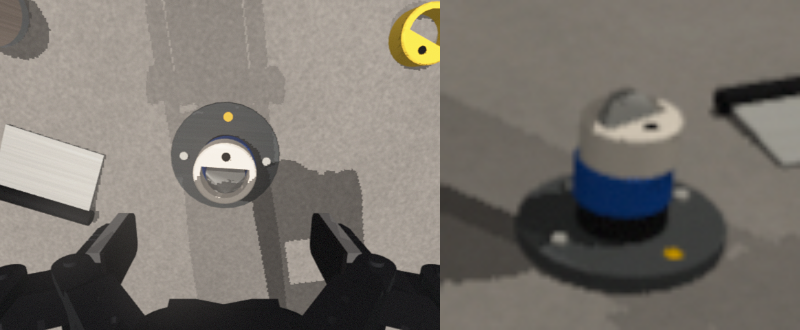

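The picture shows white flat on blue and blue on the black shoulder. Both flats face the yellow dot, and the gripper is clear.

```bash
python3 -c "
from bench import r
print(r.job_done())"
```

```text
the job is handed in; nothing more can be done
None
```

The blue spacer is home on the shoulder with the white one flat on top of it, both flats matched to the shaft and both released; the green spacer was not touched, and the job was handed in at about 14 s (no verdict was returned).

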